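Fit a clean filter to the workshop air cleaner

ROBOT

A 6-joint arm with a two-finger parallel gripper is mounted at the origin on the work surface. World frame = base frame: x ahead of the robot, y to its left, z up, the work surface at z = 0. Lengths are in m, angles in rad, forces in N, time in s.
With the tool pointing down it reaches from about 0.3 to 0.825 m from the base axis. Payload 5.4 kg.
Tool frame: the origin (TCP) lies on the centre line of the jaws, within the pads' length; the fingertips stand 19 mm ahead of it and the grasp point (between the pads) is the TCP; z points along the fingers, y is the line along which they close (so a half turn about z gives the same grasp; the last joint's range is limited). The gripper opens to 92 mm and grips with 3 to 60 N. Pads are 20 mm wide; open, the fingers measure 128 mm over their backs; the gripper's body (75 mm by 189 mm) begins 69 mm behind the grasp point.
Start: joints at [-0.21, 0.158, 1.597, -0, 1.386, -0.21], TCP at [0.575, -0, 0.234] pointing down, gripper open.
Joint ranges: [-2.91, 2.91], [-0.94, 2.29], [0.18, 2.7], [-1.29, 4.43], [0.17, 2.64], [-3, 3]. Speed limits (rad/s): [2.57, 2.57, 3.14, 3.14, 3.14, 3.14].

INTERFACE

Orientations are given as a 3x3 rotation matrix whose columns are the frame's x, y, z axes.
In Python, from plant import env, grab_frame gives the robot as it stands.
- The arm moves only by the shell command python3 -m creep 'ROWS' [FORCE]. ROWS is JSON, a list of rows, each an object with "travel": the shift along the tool's x, y, z scaled (see below), a list of three; "yaw": the turn about the tool's z scaled (see below); "grip": the opening, from -1 (shut) to 1 (fully open). A call has 1 to 10 rows; each row is the pose to reach, as a shift and turn from the pose commanded when the call began, along the tool's axes at that moment, turning the shorter way round; what a row does not reach only later rows make up. The controller multiplies each number of a shift by 0.8 m and each number of a turn by 360 degrees. A row lasts 1/10 s, in which the tool goes at most 50 mm and 8.59 degrees, less where a joint would pass 70% of its speed; a pose out of reach is approached as far as the arm can. A call with a number of a shift or a turn outside -1 to 1 is refused whole. A call with a gripper value outside its range is refused whole. The fingers move at their own pace and stop on an object; FORCE is the grip in N (left out, the last holds). Time passes only in rows, so rows that repeat a pose let the fingers close. It gives the time, the measured TCP pose, the force, the opening and the grip force at its end, in the units of the state.
- env.get_state(): the state, without advancing time (a new reading comes with each control period).
- grab_frame(name): name is "scene" or "side" or "wrist"; returns a dict with "img" (400x640x3 uint8, red, green, blue), "range_z" (400x640 float32, m along the optical axis (not along the pixel's ray), 0 where there is no reading), "mtx" (3x3 intrinsics, pixels), "xyz" and "attitude" of the camera in the world. Camera axes: x right, y up, looking along -z (the intrinsics and any distortion apply to the point x, -y, -z); pixel columns grow to the right and rows downward; lengths in m; the calibration is good to about 2 mm. A picture is of the moment at which its call begins.
- env.close_job(): hands the job in; it is judged then, once.
The state is a dict: "t": time; "qpos": joint angles; "dq": joint speeds; "joint_efforts": joint torques, N m; "tcp_pos": TCP position; "ee_rot": TCP orientation; "wrist_force": force on the tool from outside, world axes, zero at the start; "ft_torque": the same for the moment, N m; "grip_width": finger opening in m; "finger_force": force on a finger pad.
Only numpy, scipy, OpenCV 4.12 (cv2) and the standard library are available. Lean on these libraries where they do the work, as an engineer would, in place of code of your own. Each camera call takes 0.05 s, during which the arm holds its last target. There are 200 camera calls.

TASK

Fit the clean white filter (blue top) to the green bench air cleaner: set it into the socket with its lugs in the two slots, push it down against the spring, turn it about a quarter turn clockwise (seen from above) and let it spring up into its lock. Then push the yellow gate shut until its latch snaps in, and only then push the red toggle switch over to its far side to start the machine. Leave the brown used filter and the glue bottle standing where they are.

Things in the scene. Friction and masses are not known exactly. Their poses are not given: they have to be found in the camera images.
- clean_filter_mid (a point): Clean filter: upright white pleated cylinder, blue cap 72 mm across, 160 mm tall overall, 0.2 to 0.4 kg. Point on its axis 80 mm above its underside; z up its axis, x along the grip bar on top. Half a turn about z makes no difference.
- clean_filter_bar (a point): Middle of the clean filter's blue grip bar, 142 mm above the underside. The bar is 60 mm long (filter x), 16 mm thick (filter y), 36 mm high, and stands on the cap; grip it across its thickness from above.
- clean_filter_foot (a point): Centre of the clean filter's underside. The foot is a black spigot 48 mm in diameter, 28 mm high below the wider body (68 mm). At its very bottom two lugs stick out along filter +x and -x, in line with the bar: 68 mm over both, 12 mm wide, 10 mm high.
- used_filter_mid (a point): Used filter, not to be fitted: same shape and size, brown with a black cap. Point as for the clean filter. Leave it standing where it is.
- glue_mid (a point): Yellow glue bottle with an orange cap, 60 mm in diameter, 150 mm tall, standing; the point is on its axis 75 mm up. Leave it standing where it is.
- air_cleaner: Green air cleaner, fixed. Origin on the table under the socket's centre; x points from the gate side inwards (away from the robot at zero yaw), y to the left, z up. Plinth 200 mm square, 50 mm high. Guard rails 125 mm high at x = 94 mm and y = -100 mm; blower housing 125 mm high at y = 95 to 250, x = -100 to 100 mm, the switch (up to 240 mm high) on it.
- socket (a point): Centre of the bayonet hole (53 mm) at the top of its steel flange, 50 mm above the table; axes as the air cleaner. A sprung plate meets the filter's foot 14 mm below this: 6 N there, 13 N with the filter fully down, body on flange, underside 28 mm below. Lugs turn only when the underside is 24 mm or more below. Locked, it springs up to 18 mm below.
- socket_entry (a point): Point on the flange top, 36 mm from the socket's centre, in one entry slot; the other is opposite. The slots (18 mm wide, yellow marks outside them) lie 80 degrees counter-clockwise, seen from above, from the machine's x axis. Filter lugs and bar go in along this line, then turn 80 degrees clockwise to lie along x (red marks); a stop is 5 degrees beyond.
- spring_plate (a joint): How far the sprung plate in the socket is pushed down, m: 0 empty, about 0.004 with a locked filter, 0.014 with a filter fully pressed.
- gate_hinge (a point): Vertical hinge axis of the gate at its mid-height, 90 mm above the table; axes as the air cleaner. Shut, the gate reaches from here 170 mm along -y, across the front (-x side) of the socket.
- gate (a joint): Gate angle, rad: 0 shut, grows as the free edge swings out to -x (towards the robot), at most 1.4. Clear panel, yellow frame, solid yellow push plate 90 to 140 mm from the hinge; 8 mm thick, 53 to 127 mm above the table. Stays where left (friction 0.12 N m). Push it shut on its outer face (the -x face when shut).
- gate_edge (a point): Middle of the gate's free edge, 170 mm from the hinge axis and 90 mm above the table; moves with the gate.
- latch (a joint): Bevelled sprung brass bolt at the gate's free edge, m: 0 fully out, 0.013 fully in. The fixed strike pushes it in, by up to 6 mm, from about 0.11 rad before shut; it snaps out again only within 0.01 rad of shut and then holds the gate. Riding over takes about 9 N on the push plate, hinge friction included.
- switch (a joint): Red toggle lever on the blower housing, rad: 0 off (leaning to the machine's -x), 1.0 on (leaning to +x); stays where it is left; about 1 N at the ball moves it.
- switch_tip (a point): Centre of the switch's red ball, 26 mm in diameter, 75 mm from a pivot parallel to the machine's y. Fully off the ball is 36 mm on the -x side of the pivot, fully on 36 mm on its +x side, both about 213 mm above the table. The pivot is at x = -30, y = 165, z = 147 mm of the air cleaner.
There are look-alikes about, which are no part of the job. Leave any pink or purple look-alike of the part that bears clean_filter_mid alone.

How it is judged:
On the way, in this order (a step that is already met when the one before it is completed fails the run):
1. the clean filter is pushed down in the socket's slots, against the spring (value of joint spring_plate above 0.009 m and horizontal distance between clean_filter_mid and socket below 0.012 m), for 0.1 s.
2. it is turned into its lock: lugs risen into the notches (angle between the x axis of clean_filter_mid and the x axis of socket, either way round below 0.2 rad and horizontal distance between clean_filter_mid and socket below 0.008 m and z of clean_filter_mid in the frame of socket below 0.065 m and value of joint spring_plate between 0.002 and 0.007 m), for 0.1 s.
3. the gate is shut and its latch has snapped out (value of joint gate below 0.035 rad and value of joint latch below 0.003 m), for 0.1 s.
4. the switch is on (value of joint switch above 0.8 rad), for 0.1 s.
At the end, for the whole second after the job is handed in: Clean filter locked: upright within 0.1 rad, within 8 mm of the socket's axis, bar along the socket's x within 0.2 rad, risen into the notches (sprung plate 2 to 7 mm down); gate within 0.035 rad of shut, latch out within 3 mm; switch past 0.8 rad (all of step 2 and all of step 3 and angle between clean_filter_mid's own z axis and vertical below 0.1 rad and value of joint switch above 0.8 rad); the robot touches nothing.
It fails at once if the used filter is moved more than 40 mm or knocked over (distance of used_filter_mid from where it was at the start of the episode above 0.04 m or angle between used_filter_mid's own z axis and vertical above 0.5 rad).
It fails at once if the glue bottle is moved more than 40 mm or knocked over (distance of glue_mid from where it was at the start of the episode above 0.04 m or angle between glue_mid's own z axis and vertical above 0.5 rad).
It also fails if it takes over 64 s, if anything falls off the work surface, if the arm or the gripper's body presses on something with over 40 N, if the wrist force passes 120 N, or if a joint passes its speed limit or range.

## Working session

There is one attempt and no reset: what is moved stays moved. The work goes in short steps, Python scripts to look and compute and a shell command to move; the robot and the scene stay as the last step left them, time stands still between calls to the robot, and variables do not carry over. Pictures are saved under pics/ and viewed, at most 10 in all, crops included, and the job is handed in when it is done.

```bash
mkdir -p pics; ls
cat > h.py <<'E'
import numpy as np, cv2
from plant import env, grab_frame
def snap(n,fn=None):
    f=grab_frame(n)
    if fn: cv2.imwrite('pics/'+fn,f['img'][:,:,::-1])
    np.savez('f_'+n+'.npz',**f)
    return f
def load(n): return np.load('f_'+n+'.npz')
def px(f,u,v,d=None):
    u=np.asarray(u,float);v=np.asarray(v,float)
    if d is None: d=f['range_z'][v.astype(int),u.astype(int)]
    K=f['mtx'];p=np.stack([(u-K[0,2])/K[0,0]*d,-(v-K[1,2])/K[1,1]*d,-d*np.ones_like(u)],-1)
    return p@f['attitude'].T+f['xyz']
def go(target,yawdeg=0,R=None,p=None):
    s=env.get_state();R=np.array(s['ee_rot']);p=np.array(s['tcp_pos'])
    print('travel',np.round(R.T@(np.array(target)-p)/.8,4),'yaw',round(yawdeg/360,4))
E
python3 - <<'E'
from h import *
for n in ('scene','side'):
    f=snap(n,n+'0.png');print(n,f['xyz'],f['attitude'].round(3).tolist(),f['mtx'].tolist())
s=env.get_state();print(s)
E
```

```text
pics
scene [1.31457929 0.07545049 0.89538357] [[-0.189, -0.657, 0.73], [0.982, -0.128, 0.139], [0.002, 0.743, 0.669]] [[387.3481673460651, 0.0, 321.34676430535905], [0.0, 387.3481673460651, 197.7092365328957], [0.0, 0.0, 1.0]]
side [ 0.11517949 -0.77756498  1.08559905] [[0.882, 0.353, -0.311], [-0.471, 0.679, -0.563], [0.013, 0.643, 0.766]] [[474.04124011578676, 0.0, 319.96909453228585], [0.0, 474.04124011578676, 206.50542925527077], [0.0, 0.0, 1.0]]
{'t': 0.1, 'qpos': array([-2.10118269e-01,  1.58969793e-01,  1.59805500e+00,  1.33994102e-06,
        1.38622271e+00, -2.10103742e-01]), 'dq': array([ 0.00074308, -0.00028419, -0.00182612, -0.0022061 ,  0.00170873,
        0.00124416]), 'joint_efforts': array([ 4.86743174e-04, -3.86501849e+01, -3.22960711e+01,  7.02909334e-02,
        3.38891940e-02, -7.24501376e-06]), 'tcp_pos': array([5.74480870e-01, 7.94727008e-05, 2.32752176e-01]), 'ee_rot': array([[ 1.50539763e-05,  9.99998691e-01, -1.61817584e-03],
       [ 9.99999940e-01, -1.44933793e-05,  3.46448837e-04],
       [ 3.46424931e-04, -1.61818096e-03, -9.99998631e-01]]), 'wrist_force': array([-0.7504516 ,  0.12037471,  0.86262126]), 'ft_torque': array([ 0.02146443, -0.04046391, -0.05670013]), 'finger_force': 0.0, 'grip_width': 0.09184489811923313}
```

View pics/scene0.png

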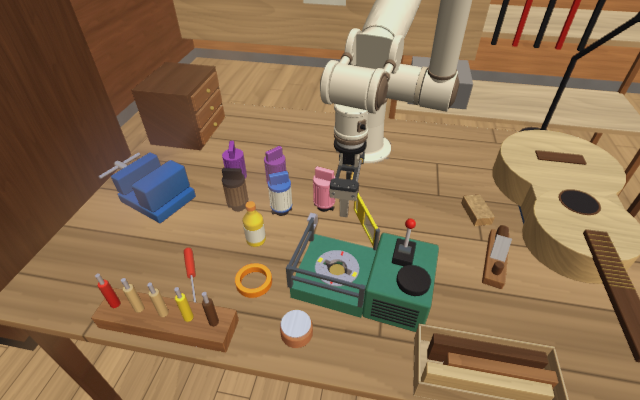

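View pics/side0.png

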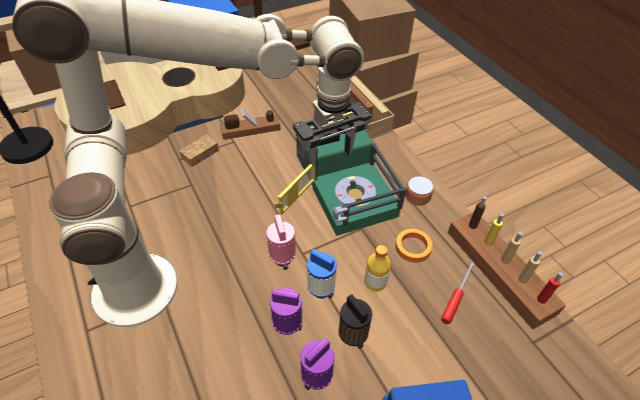

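Lookalikes for the clean filter, with side-view pixels: pink (281,240), purple (286,310), purple (317,363) and brown used (355,320). The white one with the blue cap is at (321,272), or (280,193) in the scene view. I'll check it in a crop.

Run:
```python
from h import *
f=load('side');c=f['img'][155:300,240:430,::-1]
cv2.imwrite('pics/c1.png',cv2.resize(c,None,fx=4,fy=4,interpolation=cv2.INTER_CUBIC))
for n in('side','scene'):
    f=load(n);hsv=cv2.cvtColor(f['img'],cv2.COLOR_RGB2HSV)
    v,u=np.mgrid[:400,:640];P=px(f,u,v)
    m=(hsv[...,0]>100)&(hsv[...,0]<122)&(hsv[...,1]>120)&(P[...,2]>.1)&(P[...,2]<.2)&(P[...,0]>.2)&(P[...,0]<.8)&(abs(P[...,1])<.5)
    if n=='side': m&=(abs(u-321)<25)&(abs(v-270)<35)
    else: m&=(abs(u-280)<20)&(abs(v-190)<30)
    Q=P[m];print(n,len(Q),Q[:,2].max())
    top=Q[Q[:,2]>.152];r=cv2.minAreaRect((top[:,:2]*1000).astype(np.float32));print('bar',len(top),top.mean(0),r)
    cap=Q[(Q[:,2]>.115)&(Q[:,2]<.13)];print('cap',len(cap),cv2.minEnclosingCircle((cap[:,:2]*1000).astype(np.float32)))
    # red ball
    m=((hsv[...,0]<6)|(hsv[...,0]>174))&(hsv[...,1]>180)&(P[...,2]>.19)&(P[...,2]<.25)
    Q=P[m];print('ball',len(Q),Q.mean(0) if len(Q) else '',Q.max(0) if len(Q) else '')
    # green edges points
    g=(hsv[...,0]>60)&(hsv[...,0]<90)&(hsv[...,1]>90)
    for z in(.05,.125):
        Q=P[g&(abs(P[...,2]-z)<.004)&(P[...,0]>.3)]
        if len(Q)>10: print('green',z,len(Q),cv2.minAreaRect((Q[:,:2]*1000).astype(np.float32)))
    # gate
    y=(hsv[...,0]>22)&(hsv[...,0]<33)&(hsv[...,1]>150)&(P[...,2]>.05)&(P[...,2]<.135)
    a=(abs(u-297)<25)&(abs(v-190)<30) if n=='side' else (abs(u-366)<18)&(abs(v-219)<28)
    Q=P[y&a];r=cv2.fitLine((Q[:,:2]*1000).astype(np.float32),2,0,.01,.01).ravel();t=(Q[:,:2]*1000-r[2:])@r[:2]
    print('gate',len(Q),r,t.min()*r[:2]+r[2:],t.max()*r[:2]+r[2:])
```

```text
side 636 0.16465006149775507
bar 164 [ 0.42311952 -0.23380767  0.15842815] ((423.8257141113281, -231.97396850585938), (18.448787689208984, 57.84492492675781), 27.707204818725586)
cap 347 ((423.3383483886719, -232.6918182373047), 35.84075927734375)
ball 0  
green 0.05 1029 ((655.0647583007812, -8.814674377441406), (202.8942413330078, 200.09893798828125), 82.73634338378906)
green 0.125 533 ((660.3712158203125, 50.6236572265625), (332.36444091796875, 170.39231872558594), 70.7660903930664)
gate 31 [8.8811362e-01 4.5962393e-01 4.8427066e+02 3.8487659e+01] [422.87430911   6.71331001] [565.34571159  80.44629305]
scene 182 0.16223760464850778
bar 48 [ 0.42775871 -0.22540552  0.15861358] ((427.2044677734375, -226.96780395507812), (13.768157958984375, 53.463932037353516), 26.08282470703125)
cap 128 ((430.993896484375, -227.1811981201172), 33.979286193847656)
ball 77 [0.63097187 0.16402877 0.22310874] [0.63938309 0.17641096 0.23113315]
green 0.05 1303 ((671.10791015625, 67.57130432128906), (344.8500671386719, 198.1891632080078), 82.75273895263672)
green 0.125 2340 ((683.3513793945312, 163.01560974121094), (154.0635223388672, 194.20053100585938), 82.86766815185547)
gate 349 [8.8679945e-01 4.6215439e-01 4.9810864e+02 4.7391430e+01] [426.71922943  10.18692961] [574.46565385  87.18478753]
```

View pics/c1.png

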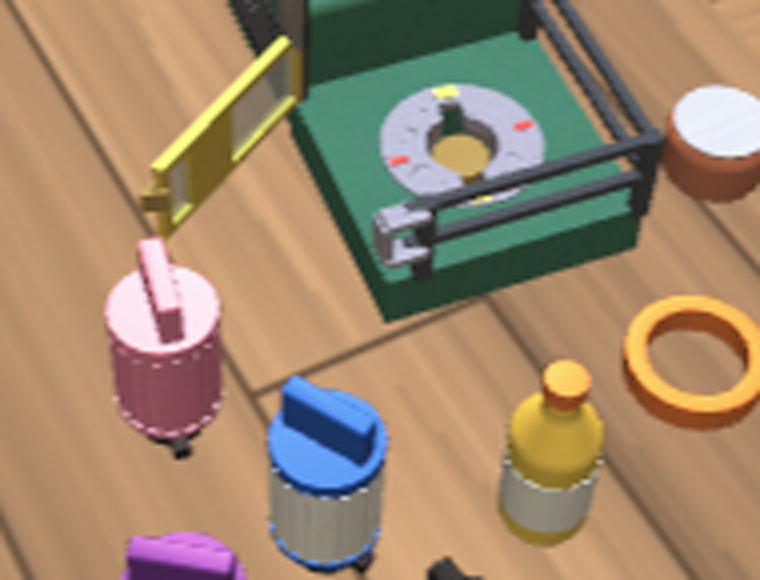

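The crop confirms the choice: the white pleated filter with the blue cap and bar is at crop (325,430), with pink to its left and the brown one below. The socket's yellow slot marks are at crop (445,92) and (482,197), the red marks at (398,160) and (523,126). Moving above the filter.

```bash
python3 -m creep '[{"travel":[-0.287,-0.187,-0.022],"yaw":-0.077,"grip":0.1},{"travel":[-0.287,-0.187,-0.022],"yaw":-0.077,"grip":0.1},{"travel":[-0.287,-0.187,-0.022],"yaw":-0.077,"grip":0.1},{"travel":[-0.287,-0.187,-0.022],"yaw":-0.077,"grip":0.1},{"travel":[-0.287,-0.187,-0.022],"yaw":-0.077,"grip":0.1},{"travel":[-0.287,-0.187,-0.022],"yaw":-0.077,"grip":0.1},{"travel":[-0.287,-0.187,-0.022],"yaw":-0.077,"grip":0.1},{"travel":[-0.287,-0.187,-0.022],"yaw":-0.077,"grip":0.1},{"travel":[-0.287,-0.187,-0.022],"yaw":-0.077,"grip":0.1}]' 30
cat > bar.py <<'E'
from h import *
f=snap('wrist','w1.png');print(f['xyz'],f['attitude'].round(2).tolist())
hsv=cv2.cvtColor(f['img'],cv2.COLOR_RGB2HSV);v,u=np.mgrid[:400,:640];P=px(f,u,v)
m=(hsv[...,0]>100)&(hsv[...,0]<122)&(hsv[...,1]>120)&(P[...,2]>.1)&(P[...,2]<.2)
m&=np.hypot(P[...,0]-.425,P[...,1]+.231)<.06
Q=P[m];top=Q[Q[:,2]>.150];print(len(Q),len(top),cv2.minAreaRect((top[:,:2]*1000).astype(np.float32)))
cap=Q[(Q[:,2]<.13)];print(len(cap),cv2.minEnclosingCircle((cap[:,:2]*1000).astype(np.float32)))
s=env.get_state();print(s['tcp_pos'],s['ee_rot'].round(3).tolist(),s['t'])
E
python3 bar.py
```

```text
t: 1.0
tcp_pos: [0.4258, -0.2286, 0.2508]
ee_rot: [[-0.466, 0.885, -0.0], [0.885, 0.466, 0.001], [0.001, 0.0, -1.0]]
wrist_force: [-0.8, 0.2, 0.0]
grip_width: 0.0505
finger_force: 0.0
[ 0.39192519 -0.16611261  0.40217067] [[0.88, -0.45, -0.12], [0.47, 0.86, 0.23], [0.0, -0.26, 0.97]]
3567 1064 ((425.0128173828125, -229.46145629882812), (16.0045108795166, 57.98312759399414), 29.104843139648438)
2452 ((424.8807373046875, -229.84442138671875), 35.108924865722656)
[ 0.42590908 -0.22842924  0.25085283] [[-0.467, 0.884, -0.0], [0.884, 0.467, 0.001], [0.001, 0.0, -1.0]] 1.05
```

```bash
python3 -m creep '[{"travel":[-0.0007,-0.0016,0.05],"yaw":-0.0036,"grip":0.1},{"travel":[-0.0007,-0.0016,0.1],"yaw":-0.0036,"grip":0.1},{"travel":[-0.0007,-0.0016,0.1285],"yaw":-0.0036,"grip":0.1},{"travel":[-0.0007,-0.0016,0.1285],"yaw":-0.0036,"grip":0.1},{"travel":[-0.0007,-0.0016,0.1285],"yaw":-0.0036,"grip":-0.8},{"travel":[-0.0007,-0.0016,0.1285],"yaw":-0.0036,"grip":-0.8},{"travel":[-0.0007,-0.0016,0.1285],"yaw":-0.0036,"grip":-0.8},{"travel":[-0.0007,-0.0016,0.1285],"yaw":-0.0036,"grip":-0.8},{"travel":[-0.0007,-0.0016,0.1285],"yaw":-0.0036,"grip":-0.8}]' 45
python3 - <<'E'
from h import *
# socket marks from scene & side: refine, yellow/red marks on the flange plane z=.05
for n in('side','scene'):
    f=load(n);hsv=cv2.cvtColor(f['img'],cv2.COLOR_RGB2HSV);v,u=np.mgrid[:400,:640];P=px(f,u,v)
    near=(np.hypot(P[...,0]-.661,P[...,1]+.008)<.09)&(abs(P[...,2]-.05)<.01)
    for name,m in(('yel',(hsv[...,0]>22)&(hsv[...,0]<35)&(hsv[...,1]>100)&(hsv[...,2]>150)),('red',((hsv[...,0]<8)|(hsv[...,0]>172))&(hsv[...,1]>110)),('grey',hsv[...,1]<50)):
        mm=(m&near).astype(np.uint8)
        if name=='grey':
            Q=P[mm>0];print(n,'grey',len(Q),cv2.minEnclosingCircle((Q[:,:2]*1000).astype(np.float32)));continue
        k,l,st,c=cv2.connectedComponentsWithStats(mm)
        for i in range(1,k):
            if st[i,4]>2: print(n,name,st[i,4],c[i].round(1),P[l==i].mean(0).round(4))
E
```

```text
t: 1.95
tcp_pos: [0.4247, -0.2308, 0.1487]
ee_rot: [[-0.485, 0.874, 0.001], [0.874, 0.485, -0.0], [-0.001, 0.0, -1.0]]
wrist_force: [0.8, 0.3, 0.9]
grip_width: 0.0159
finger_force: 45.0
side yel 8 [351.  177.5] [0.6727 0.0409 0.0507]
side yel 3 [361. 204.] [ 0.6456 -0.0618  0.0496]
side red 6 [370.8 185.7] [ 0.709  -0.0138  0.0491]
side red 6 [339.5 194.5] [ 0.608  -0.0029  0.0512]
side grey 627 ((658.4953002929688, -8.60074520111084), 62.567054748535156)
scene yel 15 [319.9 259.4] [ 0.6442 -0.0556  0.0503]
scene yel 17 [354. 274.] [0.6754 0.0434 0.0501]
scene red 6 [341.7 252.8] [ 0.6097 -0.      0.0506]
scene red 4 [331.  282.2] [ 0.7132 -0.0126  0.05  ]
scene grey 796 ((659.8280029296875, -7.426796913146973), 62.49361038208008)
```

```bash
python3 -m creep '[{"travel":[0,0,-0.03],"yaw":0,"grip":-0.8},{"travel":[0,0,-0.09],"yaw":0,"grip":-0.8},{"travel":[0,0,-0.15],"yaw":0,"grip":-0.8},{"travel":[0,0,-0.21],"yaw":0,"grip":-0.8},{"travel":[0.03,0.04,-0.25],"yaw":0.02,"grip":-0.8},{"travel":[0.06,0.08,-0.25],"yaw":0.04,"grip":-0.8},{"travel":[0.09,0.12,-0.25],"yaw":0.06,"grip":-0.8},{"travel":[0.125,0.16,-0.25],"yaw":0.083,"grip":-0.8},{"travel":[0.16,0.205,-0.25],"yaw":0.106,"grip":-0.8},{"travel":[0.186,0.2395,-0.25],"yaw":0.128,"grip":-0.8}]' 
python3 -m creep '[{"travel":[0,0,0],"yaw":0,"grip":-0.8},{"travel":[0,0,0],"yaw":0,"grip":-0.8}]'
cat > sock.py <<'E'
from h import *
import sys
f=snap('wrist',sys.argv[1])
hsv=cv2.cvtColor(f['img'],cv2.COLOR_RGB2HSV);v,u=np.mgrid[:400,:640];P=px(f,u,v)
near=(np.hypot(P[...,0]-.661,P[...,1]+.008)<.09)&(abs(P[...,2]-.05)<.01)
for name,m in(('yel',(hsv[...,0]>22)&(hsv[...,0]<35)&(hsv[...,1]>100)&(hsv[...,2]>150)),('red',((hsv[...,0]<8)|(hsv[...,0]>172))&(hsv[...,1]>110)),('grey',hsv[...,1]<50)):
    mm=(m&near).astype(np.uint8)
    if name=='grey':
        Q=P[mm>0];print('grey',len(Q),cv2.minEnclosingCircle((Q[:,:2]*1000).astype(np.float32)));continue
    k,l,st,c=cv2.connectedComponentsWithStats(mm)
    for i in range(1,k):
        if st[i,4]>5: print(name,st[i,4],c[i].round(1),P[l==i].mean(0).round(4))
Q=P[(hsv[...,0]>100)&(hsv[...,0]<122)&(hsv[...,1]>120)]
s=env.get_state();p=s['tcp_pos'];top=Q[abs(Q[:,2]-p[2]-.012)<.007]
print('bar',len(top),cv2.minAreaRect((top[:,:2]*1000).astype(np.float32)))
cap=Q[abs(Q[:,2]-p[2]+.024)<.006];print('cap',len(cap),cv2.minEnclosingCircle((cap[:,:2]*1000).astype(np.float32)))
print(p,s['ee_rot'].round(3).tolist(),s['t'])
E
python3 sock.py w2.png
```

```text
t: 2.95
tcp_pos: [0.5192, -0.0074, 0.3475]
ee_rot: [[0.284, 0.959, -0.002], [0.959, -0.284, 0.001], [0.0, -0.002, -1.0]]
wrist_force: [0.7, 0.1, -4.1]
grip_width: 0.016
finger_force: 45.0
t: 3.15
tcp_pos: [0.5188, -0.0088, 0.3474]
ee_rot: [[0.276, 0.961, -0.002], [0.961, -0.276, -0.0], [-0.001, -0.002, -1.0]]
wrist_force: [0.3, 0.1, -2.8]
grip_width: 0.0157
finger_force: 45.0
yel 57 [412.4 115.5] [0.6739 0.0419 0.0511]
yel 44 [405.9 182. ] [ 0.6432 -0.0572  0.0512]
red 24 [440.6 144.7] [ 0.7079 -0.0136  0.0515]
red 25 [377.5 154.6] [ 0.6087 -0.0012  0.0514]
grey 3362 ((659.0956420898438, -7.880871772766113), 61.322879791259766)
bar 2472 ((520.185302734375, -4.763975143432617), (51.18461227416992, 16.429964065551758), 74.21983337402344)
cap 3264 ((519.434814453125, -7.791416645050049), 35.19588088989258)
[ 0.51877561 -0.00963097  0.34764063] [[0.278, 0.961, -0.002], [0.961, -0.278, -0.0], [-0.001, -0.002, -1.0]] 3.2
```

View pics/w2.png

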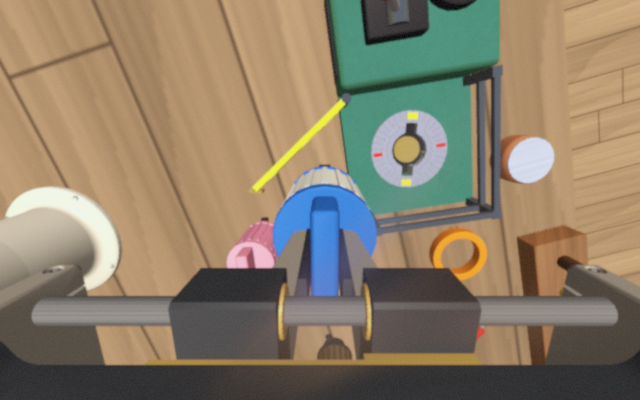

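The wrist view shows the filter held straight and the socket at (409,149) with yellow marks at (412,115) and (406,182). The gate (300,145) is open and out of the way. Moving over the socket.

```bash
python3 -m creep '[{"travel":[0.015,0.05,0],"yaw":0.003,"grip":-0.8},{"travel":[0.03,0.1,0],"yaw":0.003,"grip":-0.8},{"travel":[0.045,0.15,0],"yaw":0.003,"grip":-0.8},{"travel":[0.049,0.168,0.02],"yaw":0.003,"grip":-0.8},{"travel":[0.049,0.168,0.06],"yaw":0.003,"grip":-0.8},{"travel":[0.049,0.168,0.1],"yaw":0.003,"grip":-0.8},{"travel":[0.049,0.168,0.13],"yaw":0.003,"grip":-0.8},{"travel":[0.049,0.168,0.1657],"yaw":0.003,"grip":-0.8},{"travel":[0.049,0.168,0.1657],"yaw":0.003,"grip":-0.8},{"travel":[0.049,0.168,0.1657],"yaw":0.003,"grip":-0.8}]'
python3 - <<'E'
from h import *
for n in('wrist','side'):
    f=snap(n,n+'3.png')
    hsv=cv2.cvtColor(f['img'],cv2.COLOR_RGB2HSV);v,u=np.mgrid[:400,:640];P=px(f,u,v)
    s=env.get_state();p=s['tcp_pos']
    Q=P[(hsv[...,0]>100)&(hsv[...,0]<122)&(hsv[...,1]>120)&(np.hypot(P[...,0]-p[0],P[...,1]-p[1])<.05)]
    cap=Q[abs(Q[:,2]-p[2]+.024)<.006];print(n,'cap',len(cap),cv2.minEnclosingCircle((cap[:,:2]*1000).astype(np.float32)))
    print(p,s['ee_rot'].round(4).tolist(),s['wrist_force'],s['t'])
cv2.imwrite('pics/c3.png',cv2.resize(f['img'][100:250,260:440,::-1],None,fx=4,fy=4,interpolation=cv2.INTER_CUBIC))
E
```

```text
t: 4.2
tcp_pos: [0.6588, -0.0104, 0.2158]
ee_rot: [[0.298, 0.955, -0.001], [0.955, -0.298, 0.0], [-0.0, -0.001, -1.0]]
wrist_force: [0.8, -0.2, -2.8]
grip_width: 0.0159
finger_force: 45.0
wrist cap 3305 ((659.0245971679688, -9.884538650512695), 35.604312896728516)
[ 0.6597765  -0.01030277  0.21744228] [[0.298, 0.9546, 0.0018], [0.9546, -0.298, -0.0005], [0.0001, 0.0019, -1.0]] [ 1.33079507 -0.21293407 -3.33974998] 4.25
side cap 208 ((655.8150024414062, -13.648818016052246), 37.30846405029297)
[ 0.6602721  -0.01012902  0.21827765] [[0.2977, 0.9546, 0.0035], [0.9546, -0.2977, -0.0008], [0.0003, 0.0036, -1.0]] [-0.38994325  0.1459207  -2.6749122 ] 4.3
```

View pics/c3.png

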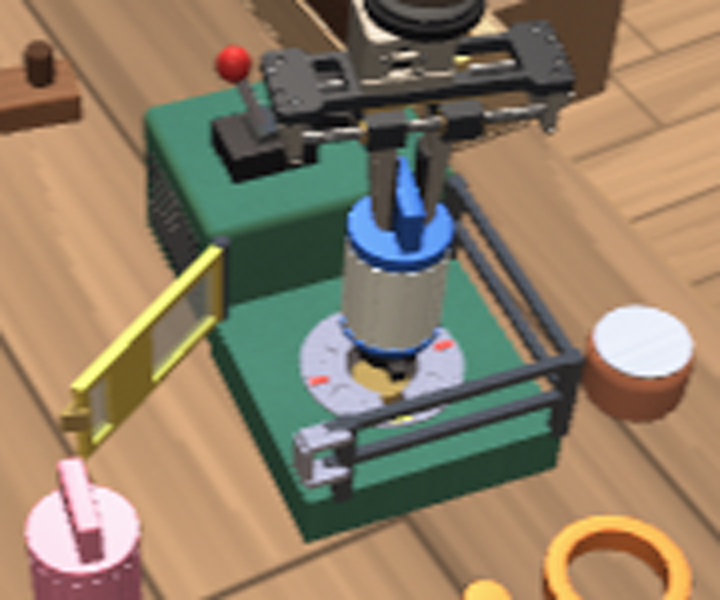

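The side crop shows the foot hanging right over the hole at crop (385,355), with the lug near the lower slot at (398,400). Lowering gently with a small y correction.

```bash
python3 -m creep '[{"travel":[0.0018,0,0.01],"yaw":0,"grip":-0.8},{"travel":[0.0018,0,0.02],"yaw":0,"grip":-0.8},{"travel":[0.0018,0,0.03],"yaw":0,"grip":-0.8},{"travel":[0.0018,0,0.03],"yaw":0,"grip":-0.8}]' 60
python3 bar.py >/dev/null
python3 - <<'E'
from h import *
for i in range(2):
    s=env.get_state();print(s['tcp_pos'],s['wrist_force'],s['ft_torque'],s['ee_rot'][:,0],s['t']);grab_frame('side')
E
```

```text
t: 4.7
tcp_pos: [0.6585, -0.0075, 0.1897]
ee_rot: [[0.297, 0.955, -0.004], [0.955, -0.297, 0.001], [-0.0, -0.004, -1.0]]
wrist_force: [-0.7, -0.3, -4.2]
grip_width: 0.0153
finger_force: 60.0
[ 0.65892364 -0.00758877  0.19049959] [-0.6802947  -0.64461854 -3.86322601] [0.00489157 0.04474074 0.04741745] [ 2.96981415e-01  9.54883217e-01 -2.85925587e-04] 4.75
[ 0.65936743 -0.00768822  0.19127306] [ 0.37888731 -0.17073798 -3.755819  ] [ 0.01306049 -0.00727515  0.0098548 ] [ 2.97009929e-01  9.54874380e-01 -1.41305956e-04] 4.8
```

```bash
python3 -m creep '[{"travel":[0,0,0.008],"yaw":0,"grip":-0.8},{"travel":[0,0,0.016],"yaw":0,"grip":-0.8},{"travel":[0,0,0.023],"yaw":0,"grip":-0.8},{"travel":[0,0,0.026],"yaw":0,"grip":-0.8},{"travel":[0,0,0.026],"yaw":0,"grip":-0.8},{"travel":[0,0,0.026],"yaw":0,"grip":-0.8}]'
```

```text
t: 5.45
tcp_pos: [0.6608, -0.0079, 0.1734]
ee_rot: [[0.297, 0.955, 0.003], [0.955, -0.297, -0.001], [0.0, 0.003, -1.0]]
wrist_force: [-1.7, 0.6, 7.2]
grip_width: 0.0155
finger_force: 60.0
```

```bash
python3 -m creep '[{"travel":[0,0,0.003],"yaw":0,"grip":-0.8},{"travel":[0,0,0.006],"yaw":0,"grip":-0.8},{"travel":[0,0,0.006],"yaw":0,"grip":-0.8},{"travel":[0,0,0.006],"yaw":0,"grip":-0.8}]'
```

```text
t: 5.85
tcp_pos: [0.6611, -0.0077, 0.1709]
ee_rot: [[0.297, 0.955, 0.004], [0.955, -0.297, -0.001], [0.001, 0.004, -1.0]]
wrist_force: [-4.1, 1.6, 17.2]
grip_width: 0.0155
finger_force: 60.0
```

```bash
python3 -m creep '[{"travel":[-0.0003,-0.0012,-0.001],"yaw":0.022,"grip":-0.8},{"travel":[-0.0003,-0.0012,-0.001],"yaw":0.045,"grip":-0.8},{"travel":[-0.0003,-0.0012,-0.001],"yaw":0.068,"grip":-0.8},{"travel":[-0.0003,-0.0012,-0.001],"yaw":0.09,"grip":-0.8},{"travel":[-0.0003,-0.0012,-0.001],"yaw":0.112,"grip":-0.8}]'
```

```text
t: 6.35
tcp_pos: [0.6601, -0.0082, 0.171]
ee_rot: [[0.847, 0.532, 0.004], [0.532, -0.847, -0.002], [0.003, 0.004, -1.0]]
wrist_force: [-2.7, 0.9, 14.2]
grip_width: 0.0156
finger_force: 60.0
```

```bash
python3 -m creep '[{"travel":[0,0,0],"yaw":0.022,"grip":-0.8},{"travel":[0,0,0],"yaw":0.045,"grip":-0.8},{"travel":[0,0,0],"yaw":0.068,"grip":-0.8},{"travel":[0,0,0],"yaw":0.09,"grip":-0.8},{"travel":[0,0,0],"yaw":0.112,"grip":-0.8},{"travel":[0,0,0],"yaw":0.112,"grip":-0.8},{"travel":[0,0,0],"yaw":0.112,"grip":-0.8}]'
```

```text
t: 7.05
tcp_pos: [0.6598, -0.0078, 0.1709]
ee_rot: [[0.99, -0.138, 0.003], [-0.138, -0.99, -0.0], [0.003, -0.0, -1.0]]
wrist_force: [-3.4, 1.4, 14.1]
grip_width: 0.0158
finger_force: 60.0
```

```bash
python3 -m creep '[{"travel":[0,0,-0.004],"yaw":0,"grip":-0.8},{"travel":[0,0,-0.008],"yaw":0,"grip":-0.8},{"travel":[0,0,-0.012],"yaw":0,"grip":-0.8},{"travel":[0,0,-0.012],"yaw":0,"grip":-0.8}]'
python3 -m creep '[{"travel":[0,0,0],"yaw":0,"grip":0.1},{"travel":[0,0,0],"yaw":0,"grip":0.1},{"travel":[0,0,0],"yaw":0,"grip":0.1},{"travel":[0,0,-0.05],"yaw":0,"grip":0.1},{"travel":[0,0,-0.1],"yaw":0,"grip":0.1},{"travel":[0,0,-0.15],"yaw":0,"grip":-0.5},{"travel":[0,0,-0.15],"yaw":0,"grip":-1}]'
python3 - <<'E'
from h import *
s=env.get_state();print(s['tcp_pos'],s['ee_rot'].round(3).tolist(),s['qpos'].round(2))
f=snap('wrist','w4.png')
hsv=cv2.cvtColor(f['img'],cv2.COLOR_RGB2HSV);v,u=np.mgrid[:400,:640];P=px(f,u,v)
Q=P[(hsv[...,0]>100)&(hsv[...,0]<122)&(hsv[...,1]>120)&(np.hypot(P[...,0]-.66,P[...,1]+.008)<.06)]
top=Q[Q[:,2]>.182];print(top[:,2].mean() if len(top) else 0,np.percentile(Q[:,2],[50,99]),cv2.minAreaRect((top[:,:2]*1000).astype(np.float32)))
cap=Q[Q[:,2]<.165];print('cap',np.median(cap[:,2]),cv2.minEnclosingCircle((cap[:,:2]*1000).astype(np.float32)))
y=(hsv[...,0]>22)&(hsv[...,0]<33)&(hsv[...,1]>150)&(P[...,2]>.08)&(P[...,2]<.135)&(P[...,0]<.6)&(P[...,0]>.38)&(abs(P[...,1])<.15)
Q=P[y];r=cv2.fitLine((Q[:,:2]*1000).astype(np.float32),2,0,.01,.01).ravel();t=(Q[:,:2]*1000-r[2:])@r[:2]
print('gate',len(Q),r,t.min()*r[:2]+r[2:],t.max()*r[:2]+r[2:])
E
```

```text
t: 7.45
tcp_pos: [0.6593, -0.0077, 0.1785]
ee_rot: [[0.99, -0.138, 0.002], [-0.138, -0.99, -0.0], [0.002, -0.0, -1.0]]
wrist_force: [-1.8, -0.4, 5.6]
grip_width: 0.0158
finger_force: 60.0
t: 8.15
tcp_pos: [0.6615, -0.0083, 0.3043]
ee_rot: [[0.99, -0.138, 0.012], [-0.138, -0.99, -0.002], [0.013, 0.001, -1.0]]
wrist_force: [1.0, 0.6, 0.8]
grip_width: 0.0367
finger_force: 0.0
[ 0.66151045 -0.00830224  0.30430153] [[0.99, -0.138, 0.012], [-0.138, -0.99, -0.002], [0.013, 0.001, -1.0]] [-0.19  0.34  1.24 -0.    1.55  1.51]
0.19177447772421158 [0.15663271 0.19334479] ((661.5743408203125, -9.30020523071289), (15.992731094360352, 58.85309600830078), 81.61392211914062)
cap 0.15619178166163394 ((661.1580810546875, -4.397665023803711), 39.382713317871094)
gate 239 [  0.8801142    0.47476208 450.63742     23.128754  ] [425.15418025   9.38226905] [479.32408004  38.60326615]
```

View pics/w4.png

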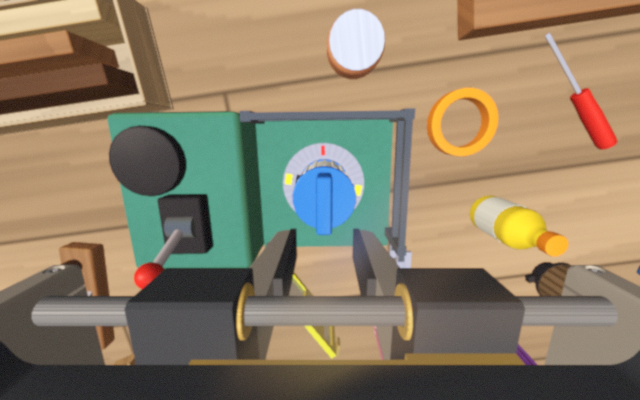

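The view shows the filter locked: bar top at z 0.192, so the underside is 18 mm below the flange, with the bar along x. The gate is still open at (315,320) and the ball is at (148,275). Next I go to the gate's outer side.

```bash
python3 -m creep '[{"travel":[-0.06,-0.02,0],"yaw":0,"grip":-1},{"travel":[-0.12,-0.04,0],"yaw":0,"grip":-1},{"travel":[-0.18,-0.06,0],"yaw":0,"grip":-1},{"travel":[-0.24,-0.08,0],"yaw":0,"grip":-1},{"travel":[-0.297,-0.094,0],"yaw":0,"grip":-1},{"travel":[-0.297,-0.094,0.06],"yaw":0,"grip":-1},{"travel":[-0.297,-0.094,0.12],"yaw":0,"grip":-1},{"travel":[-0.297,-0.094,0.18],"yaw":0,"grip":-1},{"travel":[-0.297,-0.094,0.25],"yaw":0,"grip":-1},{"travel":[-0.297,-0.094,0.25],"yaw":0,"grip":-1}]'
cat > m.py <<'E'
from h import *
import sys
O=np.array([.659,-.0077]);a=np.radians(-7.2);M=np.array([[np.cos(a),-np.sin(a)],[np.sin(a),np.cos(a)]])
s=env.get_state();p=s['tcp_pos'];R=s['ee_rot']
print('t',s['t'],'machine xy',(M.T@(p[:2]-O)).round(4),'z',p[2].round(4),'F',s['wrist_force'].round(1))
w=eval(sys.argv[1])
for x,y,z in w:
    q=np.r_[M@[x,y]+O,z];print((x,y,z),(R.T@(q-p)/.8).round(4))
E
python3 m.py '[(-.207,.039,.104),(-.180,.001,.104),(-.148,-.022,.104),(-.124,-.030,.104),(-.108,-.033,.104)]'
```

```text
t: 9.2
tcp_pos: [0.427, 0.0998, 0.0896]
ee_rot: [[0.99, -0.138, -0.015], [-0.138, -0.99, 0.001], [-0.015, 0.001, -1.0]]
wrist_force: [-1.8, 0.6, -0.2]
grip_width: 0.0005
finger_force: 0.0
t 9.2 machine xy [-0.2437  0.0775] z 0.0896 F [-1.8  0.6 -0.2]
(-0.207, 0.039, 0.104) [ 0.0462  0.0476 -0.0187]
(-0.18, 0.001, 0.104) [ 0.0805  0.0947 -0.0191]
(-0.148, -0.022, 0.104) [ 0.1209  0.1229 -0.0197]
(-0.124, -0.03, 0.104) [ 0.151   0.1325 -0.0202]
(-0.108, -0.033, 0.104) [ 0.1711  0.136  -0.0205]
```

```bash
python3 -m creep '[{"travel":[0.023,0.024,-0.006],"yaw":0,"grip":-1},{"travel":[0.046,0.048,-0.006],"yaw":0,"grip":-1},{"travel":[0.058,0.064,-0.006],"yaw":0,"grip":-1},{"travel":[0.07,0.08,-0.006],"yaw":0,"grip":-1},{"travel":[0.081,0.095,-0.006],"yaw":0,"grip":-1},{"travel":[0.094,0.104,-0.006],"yaw":0,"grip":-1},{"travel":[0.107,0.114,-0.006],"yaw":0,"grip":-1},{"travel":[0.121,0.123,-0.006],"yaw":0,"grip":-1},{"travel":[0.136,0.128,-0.006],"yaw":0,"grip":-1},{"travel":[0.142,0.13,-0.006],"yaw":0,"grip":-1}]'
python3 m.py '[(-.124,-.030,.104),(-.108,-.033,.104),(-.1,-.033,.104)]'
```

```text
t: 10.2
tcp_pos: [0.5331, -0.02, 0.1015]
ee_rot: [[0.99, -0.138, 0.0], [-0.138, -0.99, -0.0], [0.001, 0.0, -1.0]]
wrist_force: [-0.9, 1.1, 0.4]
grip_width: 0.0002
finger_force: 0.8
t 10.2 machine xy [-0.1234 -0.028 ] z 0.1015 F [-0.9  1.1  0.4]
(-0.124, -0.03, 0.104) [-0.0007  0.0025 -0.0031]
(-0.108, -0.033, 0.104) [ 0.0193  0.006  -0.0031]
(-0.1, -0.033, 0.104) [ 0.0293  0.0059 -0.0031]
```

```bash
python3 -m creep '[{"travel":[0.006,0.002,0],"yaw":0,"grip":-1},{"travel":[0.012,0.004,0],"yaw":0,"grip":-1},{"travel":[0.018,0.006,0],"yaw":0,"grip":-1},{"travel":[0.021,0.006,0],"yaw":0,"grip":-1},{"travel":[0.021,0.006,0],"yaw":0,"grip":-1}]'
python3 m.py '[(-.108,-.033,.104),(-.1,-.033,.104)]'
```

```text
t: 10.7
tcp_pos: [0.546, -0.0256, 0.1009]
ee_rot: [[0.991, -0.137, -0.005], [-0.137, -0.991, 0.001], [-0.006, -0.0, -1.0]]
wrist_force: [-7.6, 2.0, 4.9]
grip_width: 0.0006
finger_force: 4.3
t 10.7 machine xy [-0.1098 -0.0319] z 0.1009 F [-7.6  2.   4.9]
(-0.108, -0.033, 0.104) [ 0.0023  0.0014 -0.0039]
(-0.1, -0.033, 0.104) [ 0.0123  0.0012 -0.0039]
```

```bash
python3 -m creep '[{"travel":[0.003,0.001,0],"yaw":0,"grip":-1},{"travel":[0.006,0.001,0],"yaw":0,"grip":-1},{"travel":[0.006,0.001,0],"yaw":0,"grip":-1},{"travel":[0.006,0.001,0],"yaw":0,"grip":-1}]'
python3 m.py '[]'
python3 - <<'E'
from h import *
f=snap('side','s5.png');cv2.imwrite('pics/c5.png',cv2.resize(f['img'][120:250,270:420,::-1],None,fx=4.5,fy=4.5,interpolation=cv2.INTER_CUBIC))
E
```

```text
t: 11.1
tcp_pos: [0.5461, -0.0256, 0.1009]
ee_rot: [[0.991, -0.136, -0.017], [-0.136, -0.991, 0.004], [-0.017, -0.001, -1.0]]
wrist_force: [-28.2, 6.6, 21.2]
grip_width: 0.0003
finger_force: 14.6
t 11.1 machine xy [-0.1098 -0.0319] z 0.1009 F [-28.2   6.6  21.2]
```

View pics/c5.png

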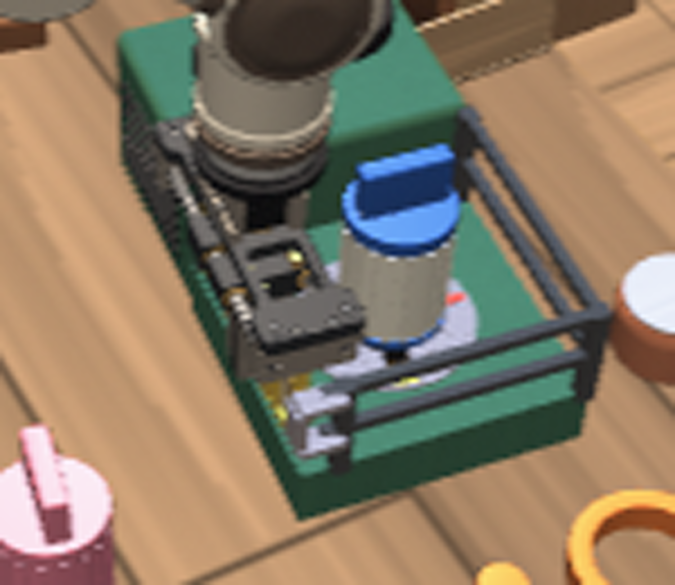

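Contact force reached 28 N with no further motion, and the crop shows the gate flat across the front with its edge in the strike at (310,415). Backing off to check it stays shut.

```bash
python3 -m creep '[{"travel":[-0.03,0,0],"yaw":0,"grip":-1},{"travel":[-0.08,0,0],"yaw":0,"grip":-1},{"travel":[-0.08,0,-0.06],"yaw":0,"grip":-1},{"travel":[-0.08,-0.03,-0.12],"yaw":0,"grip":-1},{"travel":[-0.08,-0.08,-0.18],"yaw":0,"grip":-1},{"travel":[-0.08,-0.14,-0.24],"yaw":0,"grip":-1},{"travel":[-0.08,-0.2,-0.25],"yaw":0,"grip":-1},{"travel":[-0.08,-0.25,-0.25],"yaw":0,"grip":-1},{"travel":[-0.08,-0.25,-0.25],"yaw":0,"grip":-1},{"travel":[-0.08,-0.25,-0.25],"yaw":0,"grip":-1}]'
python3 m.py '[(-.13,.165,.30),(-.13,.165,.219),(-.018,.165,.219)]'
python3 - <<'E'
from h import *
f=snap('side','s6.png');cv2.imwrite('pics/c6.png',cv2.resize(f['img'][120:250,270:420,::-1],None,fx=4.5,fy=4.5,interpolation=cv2.INTER_CUBIC))
hsv=cv2.cvtColor(f['img'],cv2.COLOR_RGB2HSV);v,u=np.mgrid[:400,:640];P=px(f,u,v)
y=(hsv[...,0]>22)&(hsv[...,0]<33)&(hsv[...,1]>150)&(P[...,2]>.1)&(P[...,2]<.135)&(P[...,0]<.6)&(P[...,0]>.48)&(abs(P[...,1])<.15)
Q=P[y];r=cv2.fitLine((Q[:,:2]*1000).astype(np.float32),2,0,.01,.01).ravel();print('gate',len(Q),r,np.degrees(np.arctan2(r[1],r[0])))
for n in('scene','side'):
    f=snap(n);hsv=cv2.cvtColor(f['img'],cv2.COLOR_RGB2HSV);P=px(f,u,v)
    Q=P[((hsv[...,0]<6)|(hsv[...,0]>174))&(hsv[...,1]>180)&(P[...,2]>.19)&(P[...,2]<.25)];print('ball',len(Q),Q.mean(0) if len(Q) else '')
E
```

```text
t: 12.15
tcp_pos: [0.5173, 0.1813, 0.3023]
ee_rot: [[0.991, -0.134, 0.002], [-0.134, -0.991, 0.0], [0.002, -0.0, -1.0]]
wrist_force: [-0.5, -0.9, 0.3]
grip_width: 0.0004
finger_force: 0.0
t 12.15 machine xy [-0.1643  0.1698] z 0.3023 F [-0.5 -0.9  0.3]
(-0.13, 0.165, 0.3) [0.0429 0.0056 0.0029]
(-0.13, 0.165, 0.219) [0.0427 0.0056 0.1042]
(-0.018, 0.165, 0.219) [0.1827 0.0044 0.1045]
gate 17 [ 1.2367943e-01  9.9232221e-01  5.5487933e+02 -2.3810804e+01] 82.89549
ball 79 [0.60095854 0.17746291 0.22373529]
ball 47 [0.61905244 0.15586889 0.2227166 ]
```

View pics/c6.png

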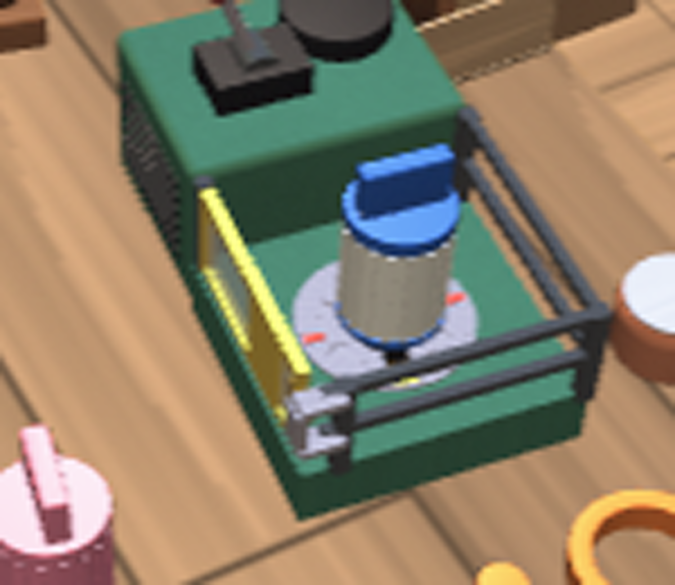

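The gate lies flat at 82.9° in world, which is shut, with its edge in the strike at (310,410). The switch is still off. Pushing it now.

```bash
python3 -m creep '[{"travel":[0.043,0.0056,0.04],"yaw":0,"grip":-1},{"travel":[0.043,0.0056,0.08],"yaw":0,"grip":-1},{"travel":[0.043,0.0056,0.104],"yaw":0,"grip":-1},{"travel":[0.075,0.005,0.104],"yaw":0,"grip":-1},{"travel":[0.095,0.005,0.104],"yaw":0,"grip":-1},{"travel":[0.12,0.005,0.104],"yaw":0,"grip":-1},{"travel":[0.145,0.005,0.104],"yaw":0,"grip":-1},{"travel":[0.165,0.005,0.104],"yaw":0,"grip":-1},{"travel":[0.18,0.005,0.104],"yaw":0,"grip":-1},{"travel":[0.183,0.005,0.104],"yaw":0,"grip":-1}]'
python3 -m creep '[{"travel":[0,0,0],"yaw":0,"grip":-1},{"travel":[0,0,0],"yaw":0,"grip":-1}]'; python3 m.py '[]'
```

```text
t: 13.3
tcp_pos: [0.6616, 0.1528, 0.2172]
ee_rot: [[0.99, -0.141, -0.002], [-0.141, -0.99, -0.001], [-0.002, 0.001, -1.0]]
wrist_force: [-1.2, 0.2, 0.2]
grip_width: 0.0003
finger_force: 0.5
t: 13.5
tcp_pos: [0.6609, 0.1545, 0.2183]
ee_rot: [[0.99, -0.139, -0.0], [-0.139, -0.99, -0.0], [-0.0, 0.0, -1.0]]
wrist_force: [1.0, -0.8, -0.2]
grip_width: 0.0004
finger_force: 0.0
t 13.5 machine xy [-0.0185  0.1611] z 0.2183 F [ 1.  -0.8 -0.2]
```

```bash
python3 -m creep '[{"travel":[0.002,0,0],"yaw":0,"grip":-1},{"travel":[-0.04,0,0],"yaw":0,"grip":-1},{"travel":[-0.1,0,-0.02],"yaw":0,"grip":-1},{"travel":[-0.15,0,-0.07],"yaw":0,"grip":-1},{"travel":[-0.18,0,-0.1],"yaw":0,"grip":-1},{"travel":[-0.18,0,-0.1],"yaw":0,"grip":-1},{"travel":[-0.18,0,-0.1],"yaw":0,"grip":-1}]'
python3 - <<'E'
from h import *
f=snap('scene','s7.png');cv2.imwrite('pics/c7.png',cv2.resize(f['img'][130:330,210:450,::-1],None,fx=3,fy=3,interpolation=cv2.INTER_CUBIC))
v,u=np.mgrid[:400,:640];hsv=cv2.cvtColor(f['img'],cv2.COLOR_RGB2HSV);P=px(f,u,v)
Q=P[((hsv[...,0]<6)|(hsv[...,0]>174))&(hsv[...,1]>180)&(P[...,2]>.19)&(P[...,2]<.25)];print('ball',len(Q),Q.mean(0) if len(Q) else '')
E
```

```text
t: 14.2
tcp_pos: [0.5186, 0.1751, 0.2993]
ee_rot: [[0.991, -0.137, 0.003], [-0.137, -0.991, 0.0], [0.003, -0.001, -1.0]]
wrist_force: [-0.2, 0.0, -0.8]
grip_width: -0.0001
finger_force: 0.0
ball 89 [0.67775568 0.16304847 0.21915033]
```

View pics/c7.png

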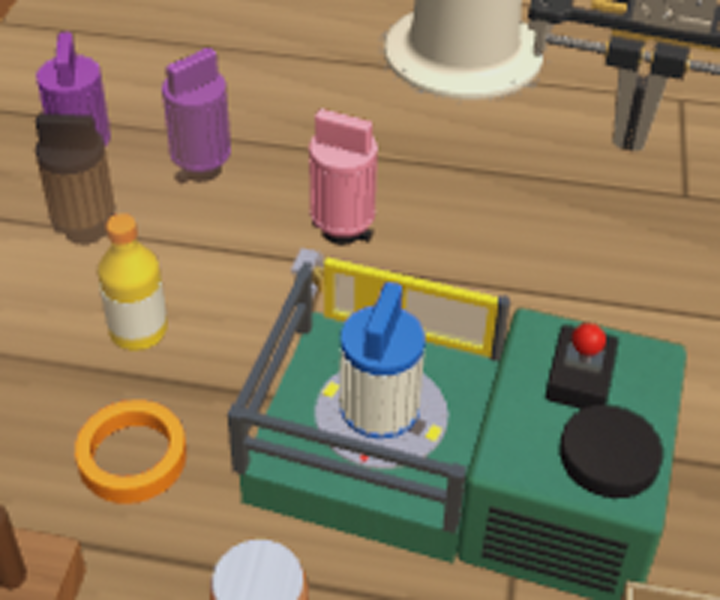

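The filter is in, the gate is shut with the bolt in the strike (305,265), the others are standing, and the ball is at crop (589,338). I'll check the switch angle by projecting the ball for each angle into the picture.

Run:
```python
from h import *
O=np.array([.659,-.0077]);a=np.radians(-7.2);M=np.array([[np.cos(a),-np.sin(a)],[np.sin(a),np.cos(a)]])
for n in('scene','wrist','side'):
    f=snap(n) if n!='scene' else load(n)
    hsv=cv2.cvtColor(f['img'],cv2.COLOR_RGB2HSV)
    m=(((hsv[...,0]<6)|(hsv[...,0]>174))&(hsv[...,1]>180)).astype(np.uint8)
    k,l,st,c=cv2.connectedComponentsWithStats(m)
    print(n,[(c[i].round(1),st[i,4]) for i in range(1,k) if st[i,4]>15])
    for th in(0,.6,.8,.9,1.):
        b=th-.5;q=np.r_[M@[-.03+.075*np.sin(b),.165]+O,.147+.075*np.cos(b)]
        p=f['attitude'].T@(q-f['xyz']);K=f['mtx'];print(th,(K[0,2]+K[0,0]*p[0]/-p[2]).round(1),(K[1,2]-K[1,1]*p[1]/-p[2]).round(1))
```

```text
scene [(array([521.7,  22. ]), np.int32(243)), (array([567.2,  23.6]), np.int32(294)), (array([405.9, 242.7]), np.int32(89)), (array([188.9, 261.8]), np.int32(220)), (array([109.1, 294.3]), np.int32(285))]
0 409.7 221.4
0.6 407.5 231.3
0.8 406.4 236.5
0.9 405.8 239.3
1.0 405.1 242.3
wrist [(array([317. ,   5.8]), np.int32(368))]
0 319.4 98.1
0.6 318.2 33.5
0.8 317.9 12.2
0.9 317.8 2.6
1.0 317.7 -6.1
side [(array([337.9, 112. ]), np.int32(52)), (array([547.4, 291.1]), np.int32(238)), (array([451.7, 307.7]), np.int32(238))]
0 315.0 117.3
0.6 329.2 111.6
0.8 333.9 111.3
0.9 336.2 111.4
1.0 338.3 111.8
```

Both fixed cameras put the switch at about 1.0 rad. Handing in.

```bash
python3 -c "
from plant import env
print(env.close_job())"
```

```text
the job is handed in; nothing more can be done
None
```

The job is handed in at about 14 s, though the hand-in returned no verdict: the clean filter is locked in the socket, the gate is shut, the switch is on at about 1.0 rad, and the used filter and glue bottle were left alone; the latch snapping out was inferred from the hard stop at shut, not seen directly.

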